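# Unlatch the blue probe holder and stand it in the tray

## Task

Press the red paddle of the hook that holds the blue-gripped probe holder down until its keeper snaps open, then lift the holder straight up off the hook and stand it upright in the white tray, setting it down rather than dropping it. Leave the orange-gripped holder hanging behind its closed keeper.

Things in the scene. Friction and masses are not known exactly. Their poses are not given: they have to be found in the camera images.
- blue_grip (a point): Centre of the blue grip (upright cylinder 26 mm across, 40 mm tall, top end) of a steel probe holder, 148 mm tall, 0.2 to 0.35 kg, z up along it. Under the grip: neck 20 mm across; crosspin 10 mm thick, 88 mm long along y, 43 mm below this point; body 34 mm across, its flat foot 128 mm below this point. It hangs by the pin in a fork hook, this point 186 mm above the bench.
- blue_paddle (a point): Middle of the upper face of the red paddle (80 mm wide along y, 45 mm long) of the blue holder's hook, on the robot's side of it. Closed, it slopes 30 deg up towards its outer end; this point is 168 mm above the bench, 64 mm from the holder's axis. Press it straight down 50 mm (under 5 N): past half-way (about 35 mm) a spring snaps it on and it stays open. Only the base (10 mm high) lies below.
- blue_keeper (a joint): Keeper of the blue holder's hook, rad: 0 closed (two noses lie over the crosspin and block lifting), 1.05 open; it springs to the nearer end. The hook: a fixed stand with two prongs, 54 mm clear between, pin seats 11 mm deep, reaching from two posts behind the holder towards the robot's side; all lower than the grip. The body comes straight up between the prongs and is clear 90 mm up.
- tray_in (a point): Centre of the inner floor of the fixed white square tray, 152 mm square inside, walls 4 mm thick and 18 mm high over all; x and y along its sides, z up.
- orange_grip (a point): Centre of the orange grip of another, otherwise equal holder hanging on an equal hook elsewhere on the bench; to be left alone.
- orange_keeper (a joint): Angle of the keeper on the orange holder's hook, rad: 0 closed, 1.05 open; to stay closed.
Things that resemble listed ones, but are neither listed nor needed, are in the scene too. What is shaped like the part that bears blue_paddle but pink is not meant. What is shaped like the part that bears blue_grip but purple is not meant.

How it is judged:
By the outcome, as a careful person would: the job done as asked, in the order asked, and still so for the second after the job is handed in, with the robot touching nothing.
It also fails if it takes over 59 s, if anything falls off the work surface, if the arm or the gripper's body presses on something with over 40 N, if the wrist force passes 120 N, or if a joint passes its speed limit or range.

## Robot

A 6-joint arm with a two-finger parallel gripper is mounted at the origin on the work surface. World frame = base frame: x ahead of the robot, y to its left, z up, the work surface at z = 0. Lengths are in m, angles in degrees, forces in N, time in s.
With the tool pointing down it reaches from about 0.375 to 0.9 m from the base axis. Payload 3.1 kg.
Tool frame: the origin (TCP) lies at the very end of the fingers, on their centre line; the grasp point (between the pads) lies 19 mm behind it; z points along the fingers, x is the direction in which the jaws open and shut, and the axes are right-handed (so a half turn about z gives the same grasp; the last joint's range is limited). The gripper opens to 87 mm and grips with 3 to 60 N. Pads are 19 mm wide; open, the fingers measure 117 mm over their backs; the gripper's body (75 mm by 190 mm) begins 51 mm behind the grasp point.
Start: joints at [-86.03, 30.224, 82.088, -0, 67.689, -10.227], TCP at [0.153, -0.606, 0.223] pointing down, gripper open.
Joint ranges: [-176.69, 176.69], [-43.24, 126.21], [12.49, 139.97], [-82, 262], [0, 151.66], [-163.58, 163.58]. Speed limits (degrees/s): [159.86, 159.86, 180, 180, 180, 180].

## Interface

Orientations are given as a 3x3 rotation matrix whose columns are the frame's x, y, z axes.
In Python, from rig import bot gives the robot as it stands.
- The arm moves only by the tool arm_command, never from a script. Its argument "plan" is a list of rows, each an object of numbers: "claw": the opening, from 0 (shut) to 1 (fully open); "dx", "dy", "dz": the shift along the tool's x, y, z in cm; "twist": the turn about the tool's z in degrees. A call has 1 to 8 rows; each row is the pose to reach, as a shift and turn from the pose measured when the call began, along the tool's axes at that moment; what a row does not reach only later rows make up. A row lasts 1/12 s, in which the tool goes at most 41.7 mm and 7.16 degrees, less where a joint would pass 70% of its speed; a pose out of reach is approached as far as the arm can. A call with a gripper value outside its range is refused whole. The fingers move at their own pace and stop on an object; the grip force is fixed at half the most. Time passes only in rows, so rows that repeat a pose let the fingers close. It gives the time, the measured TCP pose, the force and the opening at its end, in the units of the state.
- bot.read_state(): the state, without advancing time (a new reading comes with each control period).
- bot.capture(name): name is "side" or "top"; returns the picture (400x640x3 uint8, red, green, blue); there is no depth.
- bot.calibration(name): a dict with "intrinsics" (3x3 intrinsics, pixels), "rvec" (rotation vector, rad) and "tvec" (3), from world to camera coordinates, as OpenCV has them. Camera axes: x right, y down, z forward; pixel columns grow to the right and rows downward; lengths in m; the calibration is good to about 2 mm. A picture is of the moment at which its call begins. calibration takes no time and is no camera call.
- bot.hand_in(): hands the job in, once; it reports no verdict.
The state is a dict: "time_s": time; "joint_positions": joint angles; "qvel": joint speeds; "tau": joint torques, N m; "position": TCP position; "tcp_rot": TCP orientation; "force": force on the tool from outside, world axes, zero at the start; "moment": the same for the moment, N m; "opening": opening from 0.0 (shut) to 1.0 (fully open).
Only numpy, scipy, OpenCV 4.12 (cv2) and the standard library are available. Lean on these libraries where they do the work, as an engineer would, in place of code of your own. Each camera call takes 0.05 s, during which the arm holds its last target.

## Working session

There is one attempt and no reset: what is moved stays moved. The work goes in short steps, Python scripts to look and compute and a tool call to move; the robot and the scene stay as the last step left them, time stands still between calls to the robot, and variables do not carry over. Pictures are saved under pics/ and viewed, and the job is handed in when it is done.

Besides the shell and the picture viewer there is one more tool, called after "Request:" by a JSON object that holds its "api" and its "payload". arm_command: Moves the arm, as the interface text tells. Its arguments: {"type":"object","properties":{"plan":{"type":"array"}},"required":["plan"]}

```bash
mkdir -p pics; ls
python3 - <<'E'
from rig import bot
import cv2
for n in("side","top"):
    cv2.imwrite(f"pics/{n}0.png",bot.capture(n)[:,:,::-1]); print(n,bot.calibration(n))
s=bot.read_state(); print(s["position"],s["tcp_rot"],s["time_s"],s["opening"])
E
```

```text
pics
side {'intrinsics': array([[435.67332555,   0.        , 321.77553431],
       [  0.        , 435.67332555, 207.35786804],
       [  0.        ,   0.        ,   1.        ]]), 'rvec': array([ 0.3372715 , -2.85639996,  1.03646328]), 'tvec': array([0.50035427, 0.100229  , 1.27717658])}
top {'intrinsics': array([[475.19637458,   0.        , 329.60600555],
       [  0.        , 475.19637458, 201.91634637],
       [  0.        ,   0.        ,   1.        ]]), 'rvec': array([ 2.21576996, -2.14856509,  0.1475819 ]), 'tvec': array([0.07705084, 0.48665041, 1.3266049 ])}
[ 0.15327262 -0.60522259  0.22168284] [[ 2.45294012e-01 -9.69448726e-01 -1.26224272e-04]
 [-9.69446808e-01 -2.45293782e-01  1.96166557e-03]
 [-1.93269622e-03 -3.58817100e-04 -9.99998068e-01]] 0.1 0.9989039771221296
```

View pics/side0.png

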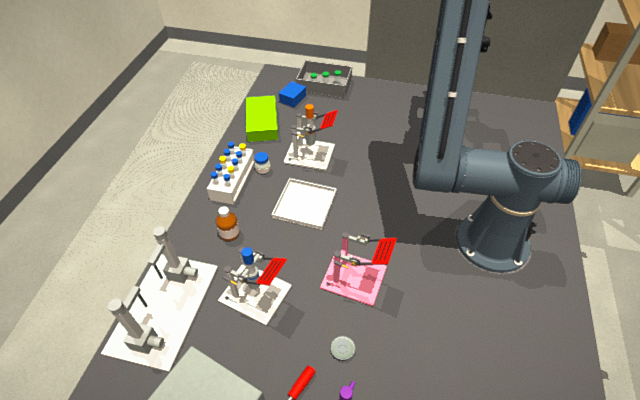

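View pics/top0.png

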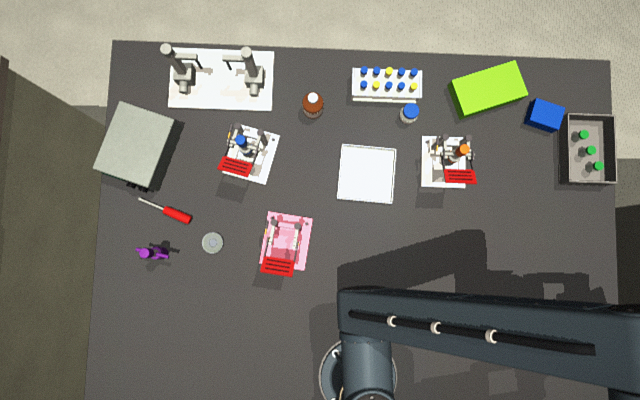

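Run:
```python
import cv2,numpy as np
t=cv2.imread("pics/top0.png");s=cv2.imread("pics/side0.png")
a=cv2.resize(t[110:195,205:290],None,fx=7,fy=7,interpolation=2)
b=cv2.resize(s[235:325,210:300],None,fx=6.6,fy=6.6,interpolation=2)
cv2.imwrite("pics/ca.png",a);cv2.imwrite("pics/cb.png",b)
cv2.imwrite("pics/cc.png",cv2.resize(t[130:215,325:410],None,fx=6,fy=6,interpolation=2))
```

```text
(no output)
```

View pics/ca.png

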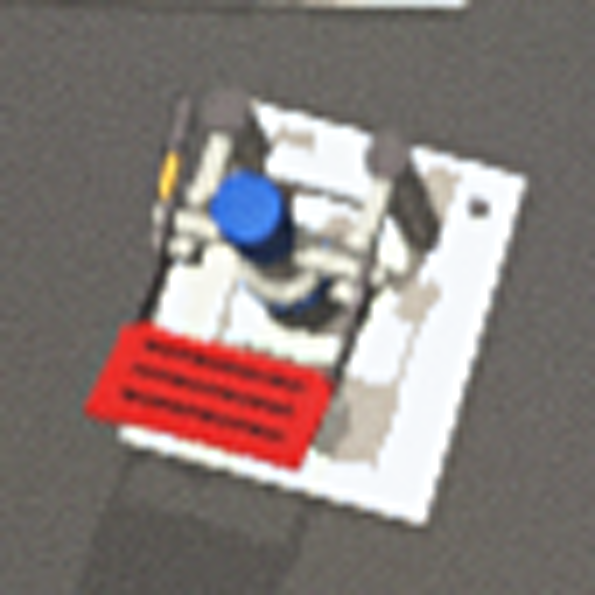

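View pics/cb.png

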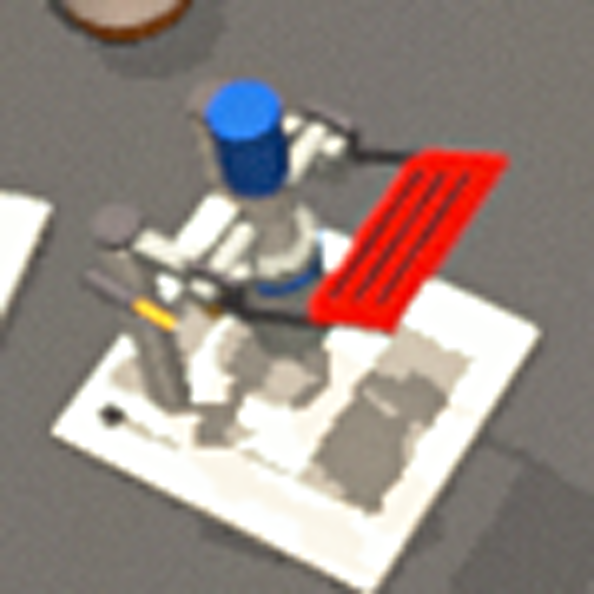

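View pics/cc.png

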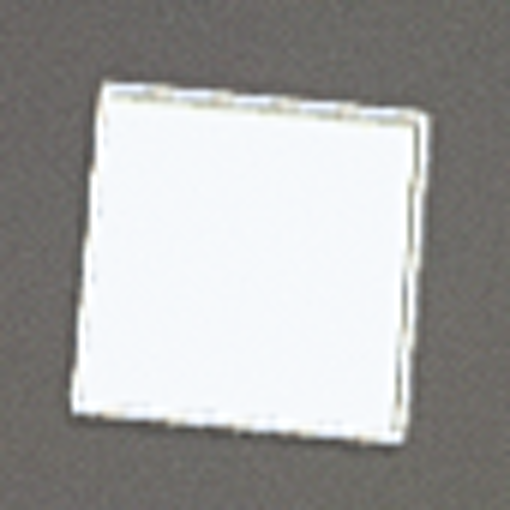

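Candidates at top-image pixels: the blue grip is (240,140). Lookalikes are the jar lid (410,113), blue block (545,115), tube caps (365,72) and purple holder (152,252). The paddle I want is (235,167), on the blue holder's hook. The other paddles are pink hook (277,268), orange hook (460,177); the red screwdriver is at (178,214). The crops confirm the blue-gripped holder hanging in the white hook, with its paddle on the robot's side.

```bash
cat > h.py <<'E'
import numpy as np,cv2
from rig import bot
def plane(n,uv,z):
    c=bot.calibration(n);R=cv2.Rodrigues(c["rvec"])[0];t=c["tvec"].ravel()
    d=R.T@(np.linalg.inv(c["intrinsics"])@[uv[0],uv[1],1]);o=-R.T@t
    return o+d*(z-o[2])/d[2]
def proj(n,p):
    c=bot.calibration(n);return cv2.projectPoints(np.array([p],float),c["rvec"],c["tvec"],c["intrinsics"],None)[0].ravel()
def tool(p):  # shift in tool axes cm to world p
    s=bot.read_state();return np.round(100*np.array(s["tcp_rot"]).T@(np.array(p)-s["position"]),2)
E
python3 - <<'E'
from h import *
np.set_printoptions(precision=4,suppress=True)
A=lambda u,v:(205+(u+.5)/7-.5,110+(v+.5)/7-.5)
B=lambda u,v:(210+(u+.5)/6.6-.5,235+(v+.5)/6.6-.5)
C=lambda u,v:(325+(u+.5)/6-.5,130+(v+.5)/6-.5)
print("grip",plane("top",A(247,207),.206),plane("side",B(246,110),.206))
print("pad",plane("top",A(212,397),.168),plane("side",B(409,238),.168))
zi,zo=.168-.0112,.168+.0112
for q,z in zip([(133,320),(333,383),(300,470),(87,412)],[zi,zi,zo,zo]): print(plane("top",A(*q),z))
for q,z in zip([(422,152),(312,312),(392,330),(508,158)],[zi,zi,zo,zo]): print("s",plane("side",B(*q),z))
cs=[plane("top",C(*q),.018) for q in[(103,82),(430,113),(405,442),(72,412)]]
print("tray",np.mean(cs,0),*cs)
ab=[plane("top",A(*q),.010) for q in[(525,177),(425,525)]];d=ab[0]-ab[1];print("base right edge yaw",np.degrees(np.arctan2(d[1],d[0])))
bb=[plane("side",B(*q),.010) for q in[(52,432),(368,594),(540,330)]]
for a,b in((0,1),(1,2)): d=bb[b]-bb[a];print(np.degrees(np.arctan2(d[1],d[0])))
E
```

```text
grip [0.6139 0.3241 0.206 ] [0.6143 0.3251 0.206 ]
pad [0.5521 0.3396 0.168 ] [0.5531 0.3402 0.168 ]
[0.5816 0.3718 0.1568]
[0.5608 0.2977 0.1568]
[0.5247 0.305  0.1792]
[0.5431 0.382  0.1792]
s [0.5628 0.2977 0.1568]
s [0.5802 0.3708 0.1568]
s [0.5444 0.3829 0.1792]
s [0.5257 0.3066 0.1792]
tray [ 0.5715 -0.0126  0.018 ] [0.6565 0.0616 0.018 ] [ 0.647 -0.097  0.018] [ 0.4867 -0.0874  0.018 ] [0.4959 0.0722 0.018 ]
base right edge yaw -13.406496129048053
165.92010096988375
-104.3667231133125
```

Request:
{"api": "arm_command", "payload": {"plan": [{"dz": -4, "claw": 0}, {"dz": -8, "claw": 0}, {"dx": -4, "dy": -4, "dz": -9, "claw": 0}, {"dx": -40, "dy": -46, "dz": -9, "claw": 0}, {"dx": -40, "dy": -46, "dz": -9, "claw": 0}, {"dx": -40, "dy": -46, "dz": -9, "claw": 0}, {"dx": -40, "dy": -46, "dz": -9, "claw": 0}, {"dx": -40, "dy": -46, "dz": -9, "claw": 0}]}}

```text
$.plan[0]: bad value
```

```bash
python3 -c "
from h import *
s=bot.read_state();print(s['position'],s['opening'],tool([.5,-.1,.31]),s['force'])"
```

```text
[ 0.15327262 -0.60522259  0.22168284] 0.9989039771221296 [-40.49 -46.01  -8.74] [-0.45510906  0.26878002  0.37595497]
```

Request:
{"api": "arm_command", "payload": {"plan": [{"dx": 0, "dy": 0, "dz": -4, "twist": 0, "claw": 0}, {"dx": 0, "dy": 0, "dz": -8, "twist": 0, "claw": 0}, {"dx": -4, "dy": -4, "dz": -9, "twist": 0, "claw": 0}, {"dx": -40, "dy": -46, "dz": -9, "twist": 0, "claw": 0}, {"dx": -40, "dy": -46, "dz": -9, "twist": 0, "claw": 0}, {"dx": -40, "dy": -46, "dz": -9, "twist": 0, "claw": 0}, {"dx": -40, "dy": -46, "dz": -9, "twist": 0, "claw": 0}, {"dx": -40, "dy": -46, "dz": -9, "twist": 0, "claw": 0}]}}

```text
time_s: 0.77
position: [0.2946, -0.3976, 0.31]
tcp_rot: [[0.245, -0.97, -0.0], [-0.97, -0.245, 0.003], [-0.003, -0.0, -1.0]]
force: [0.7, 0.1, 0.1]
opening: 0.48
```

```bash
python3 -c "
from h import *
s=bot.read_state();print(s['time_s'],s['position'],s['opening'],tool([.5,-.1,.31]),tool([.545,.34,.30]),s['force'])"
```

```text
0.7667 [ 0.29456702 -0.39758623  0.31000209] 0.48009472940688097 [-23.83 -27.2    0.08] [-65.39 -42.32   1.2 ] [0.65751271 0.06908233 0.09078689]
```

Request:
{"api": "arm_command", "payload": {"plan": [{"dx": -24, "dy": -27, "dz": 0, "twist": 0, "claw": 0}, {"dx": -24, "dy": -27, "dz": 0, "twist": 0, "claw": 0}, {"dx": -24, "dy": -27, "dz": 0, "twist": 0, "claw": 0}, {"dx": -24, "dy": -27, "dz": 0, "twist": 7, "claw": 0}, {"dx": -24, "dy": -27, "dz": 0, "twist": 14, "claw": 0}, {"dx": -24, "dy": -27, "dz": 0, "twist": 21, "claw": 0}, {"dx": -24, "dy": -27, "dz": 0, "twist": 28, "claw": 0}, {"dx": -24, "dy": -27, "dz": 0, "twist": 28, "claw": 0}]}}

```text
time_s: 1.43
position: [0.4682, -0.1422, 0.3105]
tcp_rot: [[-0.245, -0.97, -0.001], [-0.97, 0.245, 0.002], [-0.002, 0.002, -1.0]]
force: [0.6, -0.0, 0.2]
opening: 0.009
```

```bash
python3 -c "
from h import *
s=bot.read_state();R=s['tcp_rot'];print(s['time_s'],s['position'],s['opening'],tool([.548,.341,.25]),np.degrees(np.arctan2(R[1][0],R[0][0])),s['joint_positions'])"
```

```text
1.4333 [ 0.46817749 -0.14221039  0.31048921] 0.009382171430220684 [-48.79   4.07   6.16] -104.15555932648101 [-30.06652616  13.74239081  94.2338266    0.09541845  72.13991953
  74.05958666]
```

Request:
{"api": "arm_command", "payload": {"plan": [{"dx": -49, "dy": 4, "dz": 0, "twist": 0, "claw": 0}, {"dx": -49, "dy": 4, "dz": 0, "twist": 0, "claw": 0}, {"dx": -49, "dy": 4, "dz": 0, "twist": 0, "claw": 0}, {"dx": -49, "dy": 4, "dz": 0, "twist": 0, "claw": 0}, {"dx": -49, "dy": 4, "dz": 0, "twist": 0, "claw": 0}, {"dx": -49, "dy": 4, "dz": 0, "twist": 0, "claw": 0}, {"dx": -49, "dy": 4, "dz": 0, "twist": 0, "claw": 0}, {"dx": -49, "dy": 4, "dz": 0, "twist": 0, "claw": 0}]}}

```text
time_s: 2.1
position: [0.5225, 0.1874, 0.3109]
tcp_rot: [[-0.244, -0.97, -0.002], [-0.97, 0.244, 0.002], [-0.002, 0.002, -1.0]]
force: [0.9, -0.8, 0.9]
opening: 0.008
```

```bash
python3 -c "
from h import *
s=bot.read_state();R=s['tcp_rot'];print(s['time_s'],s['position'],s['opening'],tool([.549,.341,.24]),np.degrees(np.arctan2(R[1][0],R[0][0])))"
```

```text
2.1 [0.52249164 0.18744882 0.31094041] 0.008387225191136818 [-15.53   1.17   7.12] -104.14268465333566
```

Request:
{"api": "arm_command", "payload": {"plan": [{"dx": -15.5, "dy": 1.2, "dz": 0, "twist": 0, "claw": 0}, {"dx": -15.5, "dy": 1.2, "dz": 0, "twist": 0, "claw": 0}, {"dx": -15.5, "dy": 1.2, "dz": 0, "twist": 0, "claw": 0}, {"dx": -15.5, "dy": 1.2, "dz": 0, "twist": 0, "claw": 0}, {"dx": -15.5, "dy": 1.2, "dz": 3, "twist": 0, "claw": 0}, {"dx": -15.5, "dy": 1.2, "dz": 5.5, "twist": 0, "claw": 0}, {"dx": -15.5, "dy": 1.2, "dz": 7, "twist": 0, "claw": 0}, {"dx": -15.5, "dy": 1.2, "dz": 7, "twist": 0, "claw": 0}]}}

```text
time_s: 2.77
position: [0.5454, 0.34, 0.2362]
tcp_rot: [[-0.244, -0.97, -0.011], [-0.97, 0.244, -0.002], [0.005, 0.011, -1.0]]
force: [-0.8, -0.7, -0.2]
opening: 0.006
```

Run:
```python
from h import *
s=bot.read_state();print(s['time_s'],s['position'],tool([.549,.341,.2]))
a=bot.capture("side")[:,:,::-1];b=bot.capture("top")[:,:,::-1]
o=np.hstack([cv2.resize(a[200:330,190:320],(400,400),interpolation=2),cv2.resize(b[90:220,180:310],(400,400),interpolation=2)])
cv2.imwrite("pics/pre.png",o)
```

```text
2.7667 [0.54542712 0.34002591 0.23617613] [-0.2  -0.36  3.61]
```

View pics/pre.png

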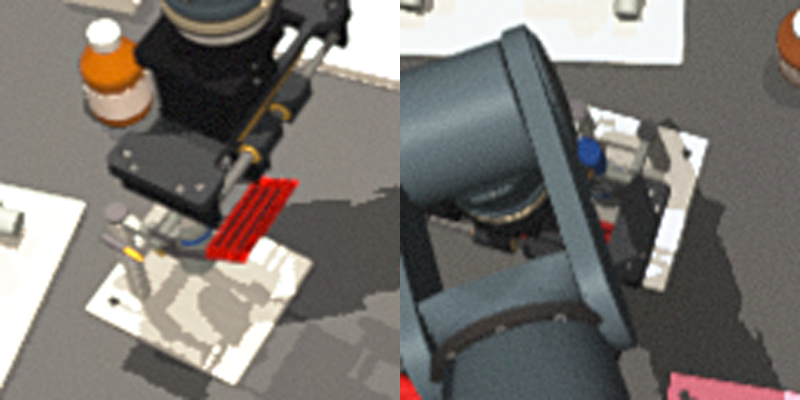

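Run:
```python
from h import *
s=bot.read_state();R=np.array(s['tcp_rot']);p=np.array(s['position'])
for n in("side","top"):
    im=bot.capture(n)[:,:,::-1].copy()
    r=(slice(110,310),slice(170,370)) if n=="side" else (slice(60,260),slice(130,330))
    k=4 if n=="side" else 3
    k=3
    big=cv2.resize(im[r],None,fx=k,fy=k,interpolation=2)
    def P(q): 
        u=proj(n,q);return tuple(int(round(x)) for x in((u[0]-r[1].start)*k,(u[1]-r[0].start)*k))
    cv2.circle(big,P(p),4,(0,255,0),-1)
    for a,b,c in((95,37.5,(0,255,255)),(37.5,95,(255,0,255))):
        pts=[P(p+R@np.array([i*a,j*b,-70])/1000) for i,j in((1,1),(1,-1),(-1,-1),(-1,1))]
        cv2.polylines(big,[np.array(pts)],True,c,1)
    cv2.imwrite(f"pics/p_{n}.png",big)
```

```text
(no output)
```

View pics/p_side.png

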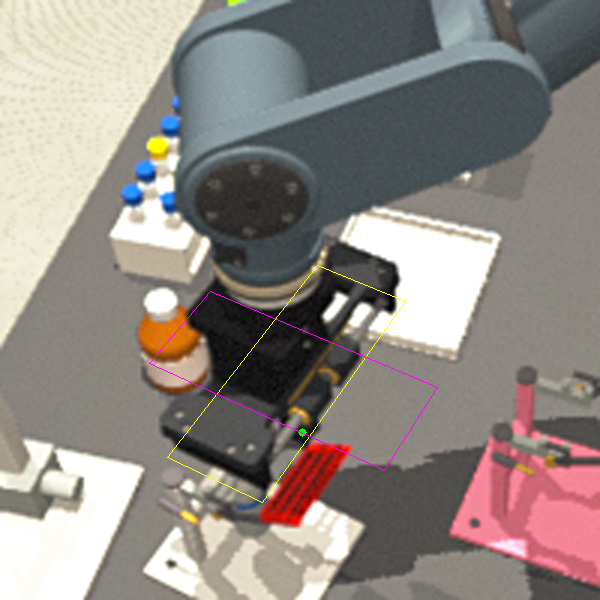

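View pics/p_top.png

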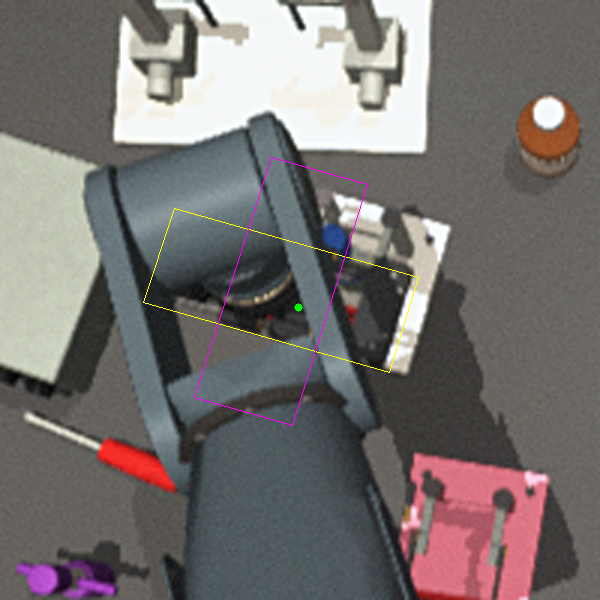

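The side view shows the green TCP mark directly over the blue hook's paddle. The gripper's long side (yellow box) runs along y, so it clears the blue grip. Pressing now.

Request:
{"api": "arm_command", "payload": {"plan": [{"dx": -0.2, "dy": -0.2, "dz": 3, "twist": 0, "claw": 0}, {"dx": -0.2, "dy": -0.2, "dz": 5, "twist": 0, "claw": 0}, {"dx": -0.2, "dy": -0.2, "dz": 6, "twist": 0, "claw": 0}, {"dx": -0.2, "dy": -0.2, "dz": 6.7, "twist": 0, "claw": 0}, {"dx": -0.2, "dy": -0.2, "dz": 7.4, "twist": 0, "claw": 0}, {"dx": -0.2, "dy": -0.2, "dz": 8.1, "twist": 0, "claw": 0}, {"dx": -0.2, "dy": -0.2, "dz": 8.8, "twist": 0, "claw": 0}, {"dx": -0.2, "dy": -0.2, "dz": 8.8, "twist": 0, "claw": 0}]}}

```text
time_s: 3.63
position: [0.5522, 0.3428, 0.154]
tcp_rot: [[-0.245, -0.97, 0.001], [-0.97, 0.245, 0.003], [-0.004, -0.0, -1.0]]
force: [0.6, -0.3, 1.6]
opening: 0.007
```

Request:
{"api": "arm_command", "payload": {"plan": [{"dx": 0.2, "dy": 0.3, "dz": 0.7, "twist": 0, "claw": 0}, {"dx": 0.2, "dy": 0.3, "dz": 1.4, "twist": 0, "claw": 0}, {"dx": 0.2, "dy": 0.3, "dz": 2, "twist": 0, "claw": 0}, {"dx": 0.2, "dy": 0.3, "dz": 2.5, "twist": 0, "claw": 0}, {"dx": 0.2, "dy": 0.3, "dz": 2.9, "twist": 0, "claw": 0}, {"dx": 0.2, "dy": 0.3, "dz": 3.2, "twist": 0, "claw": 0}, {"dx": 0.2, "dy": 0.3, "dz": 3.2, "twist": 0, "claw": 0}, {"dx": 0.2, "dy": 0.3, "dz": 3.2, "twist": 0, "claw": 0}]}}

```text
time_s: 4.3
position: [0.5487, 0.3416, 0.1217]
tcp_rot: [[-0.245, -0.97, 0.001], [-0.97, 0.245, 0.003], [-0.003, 0.0, -1.0]]
force: [1.2, -0.4, -0.2]
opening: 0.002
```

Run:
```python
from h import *
s=bot.read_state();print(s['time_s'],s['position'],s['force'])
a=bot.capture("side")[:,:,::-1];b=bot.capture("top")[:,:,::-1]
o=np.hstack([cv2.resize(a[200:330,190:320],(400,400),interpolation=2),cv2.resize(b[90:220,180:310],(400,400),interpolation=2)])
cv2.imwrite("pics/press.png",o)
```

```text
4.3 [0.54874359 0.34163638 0.12171358] [ 1.17520903 -0.39263178 -0.22346215]
```

View pics/press.png

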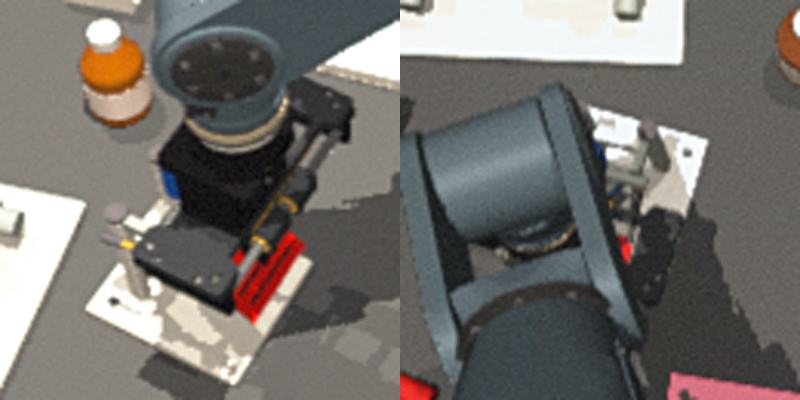

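The upward force has dropped to about zero, so it probably snapped open. Rising to look.

Request:
{"api": "arm_command", "payload": {"plan": [{"dx": 0, "dy": 0.3, "dz": -2, "twist": 0, "claw": 0}, {"dx": 0, "dy": 0.3, "dz": -6, "twist": 0, "claw": 0}, {"dx": 0, "dy": 0.3, "dz": -10, "twist": 0, "claw": 0}, {"dx": 0, "dy": 0.3, "dz": -14, "twist": 0, "claw": 0}, {"dx": 0, "dy": 0.3, "dz": -18, "twist": 0, "claw": 1}, {"dx": 0, "dy": 4, "dz": -18, "twist": 0, "claw": 1}, {"dx": 0, "dy": 8, "dz": -18, "twist": 0, "claw": 1}, {"dx": 0, "dy": 8, "dz": -18, "twist": 0, "claw": 1}]}}

```text
time_s: 5.07
position: [0.4638, 0.3616, 0.3033]
tcp_rot: [[-0.241, -0.97, -0.004], [-0.97, 0.241, 0.004], [-0.003, 0.005, -1.0]]
force: [-0.3, -0.1, -0.9]
opening: 0.224
```

Run:
```python
from h import *
s=bot.read_state();print(s['time_s'],s['position'],s['force'])
a=bot.capture("side")[:,:,::-1];b=bot.capture("top")[:,:,::-1]
o=np.hstack([cv2.resize(a[235:325,210:300],(400,400),interpolation=2),cv2.resize(b[100:200,195:295],(400,400),interpolation=2)])
cv2.imwrite("pics/open.png",o)
```

```text
5.0667 [0.46382185 0.36159828 0.30332744] [-0.30949015 -0.07651511 -0.90928512]
```

View pics/open.png

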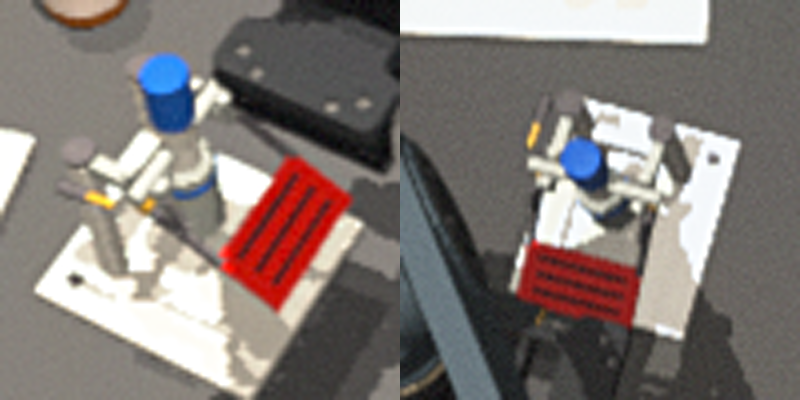

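The side crop shows the paddle tilted down, with its centre at (290,230), and the noses swung clear. The blue grip is still hanging at (165,95). Moving over it.

```bash
python3 -c "
from h import *
print(tool([.614,.3246,.24]))"
```

```text
[  0.07 -14.87   6.34]
```

Request:
{"api": "arm_command", "payload": {"plan": [{"dx": 0.1, "dy": -4, "dz": 0, "twist": 0, "claw": 0.8}, {"dx": 0.1, "dy": -8, "dz": 0, "twist": 0, "claw": 0.8}, {"dx": 0.1, "dy": -12, "dz": 1, "twist": 0, "claw": 0.8}, {"dx": 0.1, "dy": -14, "dz": 3, "twist": 0, "claw": 0.8}, {"dx": 0.1, "dy": -14.9, "dz": 5, "twist": 0, "claw": 0.8}, {"dx": 0.1, "dy": -14.9, "dz": 6, "twist": 0, "claw": 0.8}, {"dx": 0.1, "dy": -14.9, "dz": 6, "twist": 0, "claw": 0.8}, {"dx": 0.1, "dy": -14.9, "dz": 6, "twist": 0, "claw": 0.8}]}}

```text
time_s: 5.83
position: [0.6138, 0.3241, 0.2426]
tcp_rot: [[-0.243, -0.97, 0.001], [-0.97, 0.243, 0.003], [-0.003, 0.0, -1.0]]
force: [-0.0, 0.5, 0.2]
opening: 0.79
```

Run:
```python
from h import *
s=bot.read_state();print(s['time_s'],s['position'],s['opening'],tool([.614,.3246,.170]))
a=bot.capture("side")[:,:,::-1]
cv2.imwrite("pics/over.png",cv2.resize(a[190:310,190:310],(480,480),interpolation=2))
```

```text
5.8333 [0.61376623 0.3241292  0.24260583] 0.7903765611719442 [-0.03 -0.01  7.26]
```

View pics/over.png

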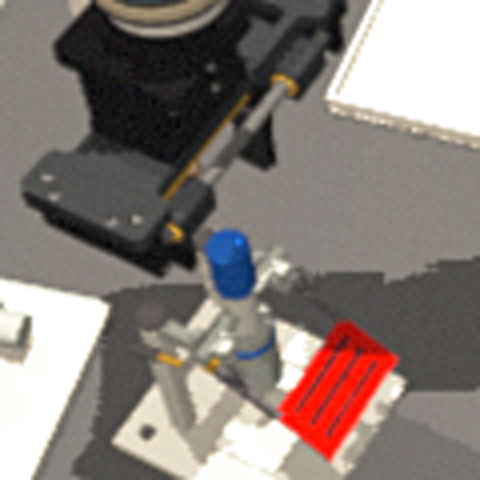

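The side crop shows the blue grip at (230,265), centred between the open fingers, with nothing in the way. Descending and closing.

Request:
{"api": "arm_command", "payload": {"plan": [{"dx": 0, "dy": 0, "dz": 2.5, "twist": 0, "claw": 0.8}, {"dx": 0, "dy": 0, "dz": 4.5, "twist": 0, "claw": 0.8}, {"dx": 0, "dy": 0, "dz": 6, "twist": 0, "claw": 0.8}, {"dx": 0, "dy": 0, "dz": 7, "twist": 0, "claw": 0.7}, {"dx": 0, "dy": 0, "dz": 7.2, "twist": 0, "claw": 0.6}, {"dx": 0, "dy": 0, "dz": 7.2, "twist": 0, "claw": 0.4}, {"dx": 0, "dy": 0, "dz": 7.2, "twist": 0, "claw": 0.3}, {"dx": 0, "dy": 0, "dz": 7.2, "twist": 0, "claw": 0.2}]}}

```text
time_s: 6.55
position: [0.6153, 0.3254, 0.1739]
tcp_rot: [[-0.242, -0.97, 0.006], [-0.97, 0.242, 0.005], [-0.007, -0.005, -1.0]]
force: [0.5, -0.3, 0.2]
opening: 0.505
```

Request:
{"api": "arm_command", "payload": {"plan": [{"dx": 0, "dy": 0, "dz": 0, "twist": 0, "claw": 0}, {"dx": 0, "dy": 0, "dz": 0, "twist": 0, "claw": 0}, {"dx": 0, "dy": 0, "dz": 0, "twist": 0, "claw": 0}, {"dx": 0, "dy": 0, "dz": 0, "twist": 0, "claw": 0}]}}

```text
time_s: 6.88
position: [0.6158, 0.325, 0.175]
tcp_rot: [[-0.242, -0.97, 0.008], [-0.97, 0.242, 0.004], [-0.006, -0.006, -1.0]]
force: [-0.7, -2.4, 4.6]
opening: 0.291
```

Request:
{"api": "arm_command", "payload": {"plan": [{"dx": 0, "dy": 0, "dz": 0, "twist": 0, "claw": 0}, {"dx": 0, "dy": 0, "dz": 0, "twist": 0, "claw": 0}, {"dx": 0, "dy": 0, "dz": -0.5, "twist": 0, "claw": 0}, {"dx": 0, "dy": 0, "dz": -1.2, "twist": 0, "claw": 0}, {"dx": 0, "dy": 0, "dz": -2, "twist": 0, "claw": 0}, {"dx": 0, "dy": 0, "dz": -2, "twist": 0, "claw": 0}]}}

```text
time_s: 7.38
position: [0.6167, 0.3255, 0.1969]
tcp_rot: [[-0.242, -0.97, 0.011], [-0.97, 0.242, 0.006], [-0.008, -0.009, -1.0]]
force: [0.6, -0.1, -2.8]
opening: 0.293
```

Run:
```python
from h import *
s=bot.read_state();print(s['time_s'],s['position'],s['opening'],s['force'])
a=bot.capture("side")[:,:,::-1]
cv2.imwrite("pics/l1.png",cv2.resize(a[190:310,190:310],(480,480),interpolation=2))
```

```text
7.3833 [0.61665332 0.32549117 0.19685052] 0.2931293794503045 [ 0.60800838 -0.07443595 -2.84005692]
```

View pics/l1.png

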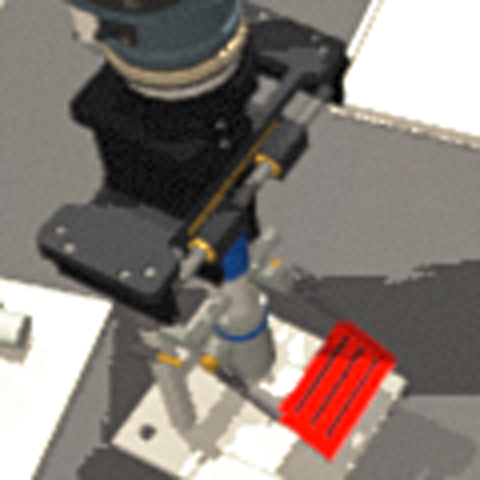

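The holder is gripped and off its seats: force is about 2.8 N, which matches its mass. The crop shows it upright, with nothing snagged. Continuing straight up.

Request:
{"api": "arm_command", "payload": {"plan": [{"dx": 0, "dy": 0, "dz": -1, "twist": 0, "claw": 0}, {"dx": 0, "dy": 0, "dz": -2.5, "twist": 0, "claw": 0}, {"dx": 0, "dy": 0, "dz": -4.5, "twist": 0, "claw": 0}, {"dx": 0, "dy": 0, "dz": -7, "twist": 0, "claw": 0}, {"dx": 0, "dy": 0, "dz": -9.5, "twist": 0, "claw": 0}, {"dx": 0, "dy": 0, "dz": -12, "twist": 0, "claw": 0}, {"dx": 0, "dy": 0, "dz": -12, "twist": 0, "claw": 0}, {"dx": 0, "dy": 0, "dz": -12, "twist": 0, "claw": 0}]}}

```text
time_s: 8.1
position: [0.6159, 0.325, 0.3183]
tcp_rot: [[-0.242, -0.97, 0.014], [-0.97, 0.242, 0.007], [-0.01, -0.012, -1.0]]
force: [0.4, -0.0, -3.8]
opening: 0.29
```

Run:
```python
from h import *
s=bot.read_state();print(s['time_s'],s['position'],s['opening'],s['force'],tool([.572,-.012,.317]))
a=bot.capture("side")[:,:,::-1]
cv2.imwrite("pics/l2.png",cv2.resize(a[170:310,190:330],(490,490),interpolation=2))
```

```text
8.1 [0.61593186 0.32499747 0.31828986] 0.28958462465673057 [ 0.41225847 -0.0071691  -3.76567703] [33.76 -3.88 -0.17]
```

View pics/l2.png

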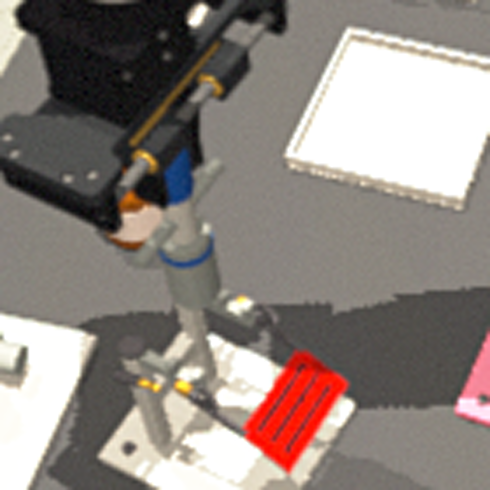

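Run:
```python
from h import *
p=bot.read_state()['position']
for d in(.031,0.011,-.032,-.117): 
    u=proj("side",[p[0],p[1],p[2]+d]);print(d,(u-[190,170])*3.5)
a=bot.capture("side")[:,:,::-1];b=bot.capture("top")[:,:,::-1]
cv2.imwrite("pics/l3.png",np.hstack([cv2.resize(a[200:290,210:280],(560,720),interpolation=2)[:600]]))
```

```text
0.031 [166.41389037 149.2638716 ]
0.011 [171.46997795 170.25779533]
-0.032 [181.78854041 213.10260568]
-0.117 [200.21615846 289.61789582]
```

View pics/l3.png

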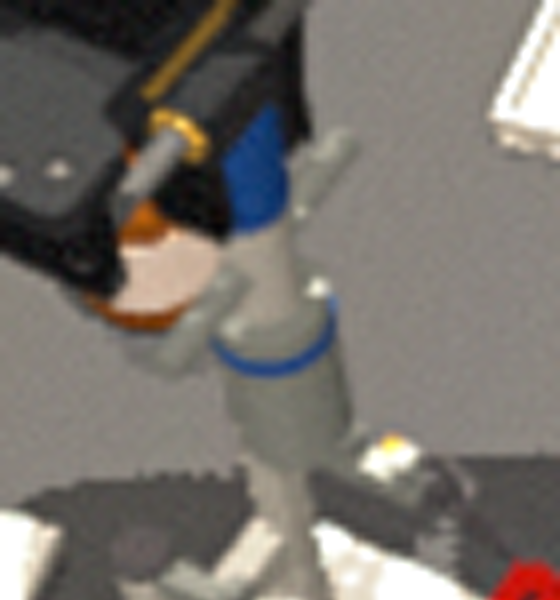

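Request:
{"api": "arm_command", "payload": {"plan": [{"dx": 1.5, "dy": -0.2, "dz": 0, "twist": 0, "claw": 0}, {"dx": 4, "dy": -0.5, "dz": 0, "twist": 0, "claw": 0}, {"dx": 7, "dy": -0.8, "dz": 0, "twist": 0, "claw": 0}, {"dx": 10, "dy": -1.2, "dz": 0, "twist": 0, "claw": 0}, {"dx": 13, "dy": -1.5, "dz": 0, "twist": 0, "claw": 0}, {"dx": 16, "dy": -1.8, "dz": 0, "twist": 0, "claw": 0}, {"dx": 19, "dy": -2.2, "dz": 0, "twist": 0, "claw": 0}, {"dx": 22, "dy": -2.5, "dz": 0, "twist": 0, "claw": 0}]}}

```text
time_s: 8.92
position: [0.5835, 0.1033, 0.3103]
tcp_rot: [[-0.242, -0.97, 0.001], [-0.97, 0.242, 0.004], [-0.004, -0.0, -1.0]]
force: [0.1, 0.0, -2.9]
opening: 0.295
```

Run:
```python
from h import *
s=bot.read_state();print(s['time_s'],s['position'],s['opening'],s['force'],tool([.572,-.012,.317]))
```

```text
8.9167 [0.58349227 0.10330307 0.31031675] 0.2945940456519459 [ 0.12835721  0.01899287 -2.92964299] [11.46 -1.67 -0.72]
```

Request:
{"api": "arm_command", "payload": {"plan": [{"dx": 2.5, "dy": -0.4, "dz": 0, "twist": 0, "claw": 0}, {"dx": 5, "dy": -0.8, "dz": 0, "twist": 0, "claw": 0}, {"dx": 7.5, "dy": -1.2, "dz": 0, "twist": 0, "claw": 0}, {"dx": 9.5, "dy": -1.5, "dz": 0, "twist": 0, "claw": 0}, {"dx": 11, "dy": -1.7, "dz": 0, "twist": 0, "claw": 0}, {"dx": 11.5, "dy": -1.7, "dz": 0, "twist": 0, "claw": 0}, {"dx": 11.5, "dy": -1.7, "dz": 2, "twist": 0, "claw": 0}, {"dx": 11.5, "dy": -1.7, "dz": 4, "twist": 0, "claw": 0}]}}

```text
time_s: 9.58
position: [0.5726, -0.0123, 0.2694]
tcp_rot: [[-0.243, -0.97, 0.003], [-0.97, 0.243, 0.004], [-0.005, -0.002, -1.0]]
force: [-0.0, 0.1, -3.9]
opening: 0.29
```

Run:
```python
from h import *
s=bot.read_state();print(s['time_s'],s['position'],s['opening'],s['force'],tool([.572,-.012,.15]))
a=bot.capture("side")[:,:,::-1]
cv2.imwrite("pics/t1.png",cv2.resize(a[130:270,240:380],(560,560),interpolation=2))
b=bot.capture("top")[:,:,::-1]
cv2.imwrite("pics/t2.png",cv2.resize(b[110:250,300:440],(560,560),interpolation=2))
```

```text
9.5833 [ 0.57258999 -0.01233973  0.26941661] 0.2902278404493878 [-0.00399793  0.08254699 -3.90647785] [ 0.04  0.08 11.94]
```

View pics/t1.png

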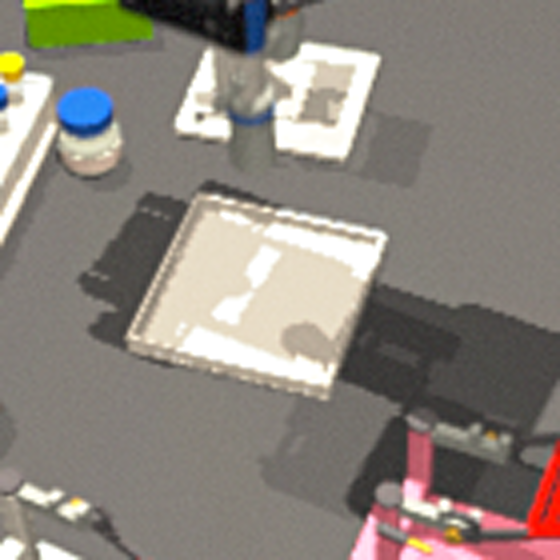

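The side crop shows the holder hanging upright over the tray, which is clear; the tray centre is at (258,290). Lowering.

Request:
{"api": "arm_command", "payload": {"plan": [{"dx": 0, "dy": 0, "dz": 2, "twist": 0, "claw": 0}, {"dx": 0, "dy": 0, "dz": 4.5, "twist": 0, "claw": 0}, {"dx": 0, "dy": 0, "dz": 7.5, "twist": 0, "claw": 0}, {"dx": 0, "dy": 0, "dz": 10, "twist": 0, "claw": 0}, {"dx": 0, "dy": 0, "dz": 12, "twist": 0, "claw": 0}, {"dx": 0, "dy": 0, "dz": 13, "twist": 0, "claw": 0}, {"dx": 0, "dy": 0, "dz": 13.2, "twist": 0, "claw": 0}, {"dx": 0, "dy": 0, "dz": 13.2, "twist": 0, "claw": 0}]}}

```text
time_s: 10.35
position: [0.5677, -0.0098, 0.1334]
tcp_rot: [[-0.241, -0.97, -0.01], [-0.97, 0.241, 0.007], [-0.004, 0.011, -1.0]]
force: [1.2, -0.8, -3.2]
opening: 0.288
```

Run:
```python
from h import *
s=bot.read_state();print(s['time_s'],s['position'],s['opening'],s['force'])
a=bot.capture("side")[:,:,::-1]
cv2.imwrite("pics/t3.png",cv2.resize(a[130:270,240:380],(560,560),interpolation=2))
```

```text
10.35 [ 0.56774844 -0.00977666  0.13342846] 0.28771903603952154 [ 1.23545015 -0.83713131 -3.17385802]
```

View pics/t3.png

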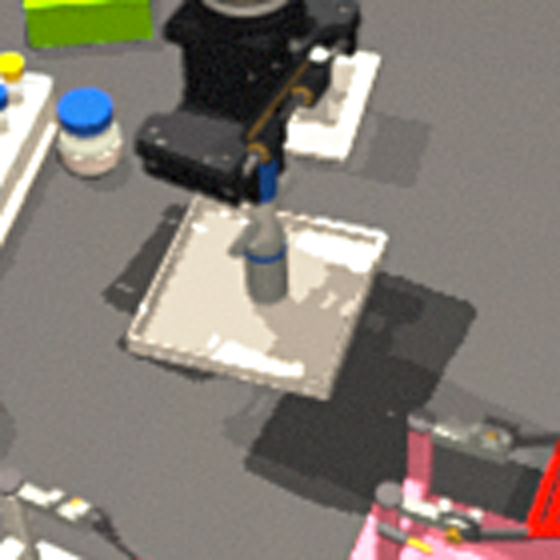

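Request:
{"api": "arm_command", "payload": {"plan": [{"dx": 0, "dy": 0, "dz": 0.2, "twist": 0, "claw": 0}, {"dx": 0, "dy": 0, "dz": 0.4, "twist": 0, "claw": 0}, {"dx": 0, "dy": 0, "dz": 0.6, "twist": 0, "claw": 0}, {"dx": 0, "dy": 0, "dz": 0.7, "twist": 0, "claw": 0}, {"dx": 0, "dy": 0, "dz": 0.7, "twist": 0, "claw": 0}, {"dx": 0, "dy": 0, "dz": 0.7, "twist": 0, "claw": 0}]}}

```text
time_s: 10.9
position: [0.5684, -0.01, 0.1274]
tcp_rot: [[-0.241, -0.97, -0.008], [-0.97, 0.241, 0.007], [-0.004, 0.009, -1.0]]
force: [0.3, -0.3, -3.8]
opening: 0.292
```

Request:
{"api": "arm_command", "payload": {"plan": [{"dx": 0, "dy": 0, "dz": 0.1, "twist": 0, "claw": 0}, {"dx": 0, "dy": 0, "dz": 0.2, "twist": 0, "claw": 0}, {"dx": 0, "dy": 0, "dz": 0.2, "twist": 0, "claw": 0}, {"dx": 0, "dy": 0, "dz": 0.2, "twist": 0, "claw": 0}]}}

```text
time_s: 11.23
position: [0.5683, -0.01, 0.1253]
tcp_rot: [[-0.241, -0.97, -0.008], [-0.97, 0.241, 0.007], [-0.004, 0.009, -1.0]]
force: [-0.1, -0.8, -2.9]
opening: 0.288
```

Request:
{"api": "arm_command", "payload": {"plan": [{"dx": 0, "dy": 0, "dz": 0.1, "twist": 0, "claw": 0}, {"dx": 0, "dy": 0, "dz": 0.15, "twist": 0, "claw": 0}, {"dx": 0, "dy": 0, "dz": 0.15, "twist": 0, "claw": 0}, {"dx": 0, "dy": 0, "dz": 0.15, "twist": 0, "claw": 0}]}}

```text
time_s: 11.57
position: [0.5682, -0.01, 0.1237]
tcp_rot: [[-0.241, -0.97, -0.008], [-0.97, 0.241, 0.007], [-0.004, 0.01, -1.0]]
force: [-0.4, 0.3, -3.2]
opening: 0.288
```

Run:
```python
from h import *
s=bot.read_state();print(s['time_s'],s['position'],s['opening'],s['force'])
a=bot.capture("side")[:,:,::-1]
cv2.imwrite("pics/t4.png",cv2.resize(a[170:240,270:340],(560,560),interpolation=2))
```

```text
11.5667 [ 0.56820666 -0.00996883  0.1237296 ] 0.28818246899588645 [-0.4201283   0.28506006 -3.18322662]
```

View pics/t4.png

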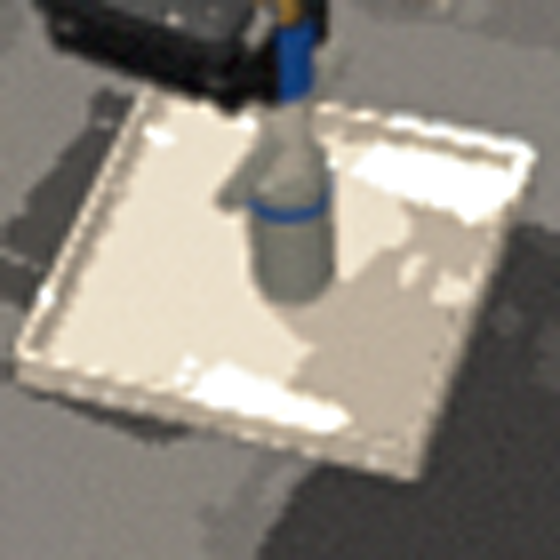

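Request:
{"api": "arm_command", "payload": {"plan": [{"dx": 0, "dy": 0, "dz": 0.05, "twist": 0, "claw": 0}, {"dx": 0, "dy": 0, "dz": 0.1, "twist": 0, "claw": 0}, {"dx": 0, "dy": 0, "dz": 0.15, "twist": 0, "claw": 0}, {"dx": 0, "dy": 0, "dz": 0.15, "twist": 0, "claw": 0}]}}

```text
time_s: 11.95
position: [0.5682, -0.0099, 0.1222]
tcp_rot: [[-0.241, -0.97, -0.008], [-0.97, 0.241, 0.007], [-0.004, 0.01, -1.0]]
force: [0.2, 0.2, -2.7]
opening: 0.293
```

Request:
{"api": "arm_command", "payload": {"plan": [{"dx": 0, "dy": 0, "dz": 0, "twist": 0, "claw": 0}, {"dx": 0, "dy": 0, "dz": 0, "twist": 0, "claw": 0}]}}

```text
time_s: 12.12
position: [0.5681, -0.0099, 0.1221]
tcp_rot: [[-0.241, -0.97, -0.008], [-0.97, 0.241, 0.007], [-0.004, 0.01, -1.0]]
force: [-0.2, -0.1, -3.0]
opening: 0.289
```

Request:
{"api": "arm_command", "payload": {"plan": [{"dx": 0, "dy": 0, "dz": 0.05, "twist": 0, "claw": 0}, {"dx": 0, "dy": 0, "dz": 0.1, "twist": 0, "claw": 0}, {"dx": 0, "dy": 0, "dz": 0.1, "twist": 0, "claw": 0}, {"dx": 0, "dy": 0, "dz": 0.1, "twist": 0, "claw": 0}]}}

```text
time_s: 12.45
position: [0.5682, -0.01, 0.1213]
tcp_rot: [[-0.241, -0.97, -0.008], [-0.97, 0.241, 0.007], [-0.004, 0.01, -1.0]]
force: [-0.7, -0.1, -2.0]
opening: 0.291
```

Request:
{"api": "arm_command", "payload": {"plan": [{"dx": 0, "dy": 0, "dz": 0.05, "twist": 0, "claw": 0}, {"dx": 0, "dy": 0, "dz": 0.1, "twist": 0, "claw": 0}, {"dx": 0, "dy": 0, "dz": 0.1, "twist": 0, "claw": 0}, {"dx": 0, "dy": 0, "dz": 0.1, "twist": 0, "claw": 0}]}}

```text
time_s: 12.78
position: [0.5687, -0.0101, 0.1212]
tcp_rot: [[-0.241, -0.97, -0.007], [-0.97, 0.241, 0.006], [-0.004, 0.008, -1.0]]
force: [-1.2, -0.5, 5.5]
opening: 0.289
```

Contact: the TCP stopped at z = 0.121 and the force turned to +5.5 N. Releasing.

Request:
{"api": "arm_command", "payload": {"plan": [{"dx": 0, "dy": 0, "dz": 0, "twist": 0, "claw": 0.32}, {"dx": 0, "dy": 0, "dz": 0, "twist": 0, "claw": 0.36}, {"dx": 0, "dy": 0, "dz": 0, "twist": 0, "claw": 0.5}, {"dx": 0, "dy": 0, "dz": 0, "twist": 0, "claw": 0.7}, {"dx": 0, "dy": 0, "dz": 0, "twist": 0, "claw": 0.8}, {"dx": 0, "dy": 0, "dz": 0, "twist": 0, "claw": 0.8}, {"dx": 0, "dy": 0, "dz": 0, "twist": 0, "claw": 0.8}]}}

```text
time_s: 13.37
position: [0.5687, -0.0101, 0.1211]
tcp_rot: [[-0.241, -0.97, -0.007], [-0.97, 0.241, 0.006], [-0.004, 0.008, -1.0]]
force: [0.1, 0.2, -0.6]
opening: 0.654
```

Run:
```python
from h import *
s=bot.read_state();print(s['time_s'],s['position'],s['opening'],s['force'])
a=bot.capture("side")[:,:,::-1]
cv2.imwrite("pics/t5.png",cv2.resize(a[140:240,260:360],(560,560),interpolation=2))
```

```text
13.3667 [ 0.56866624 -0.0100734   0.12107522] 0.6536987297399521 [ 0.07575883  0.16793047 -0.55998701]
```

View pics/t5.png

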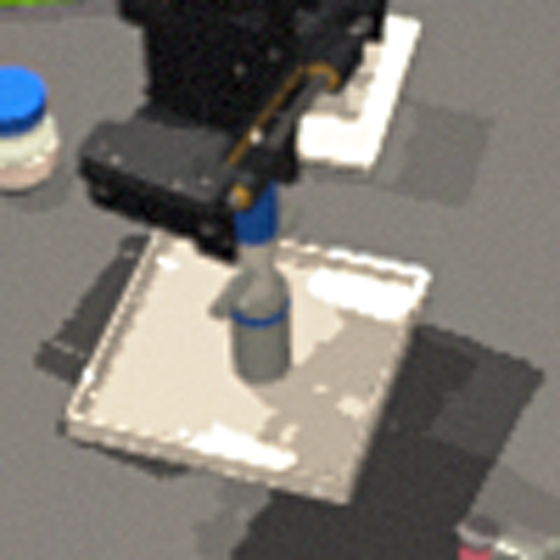

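The crop shows the holder standing freely in the tray, with its foot at about (262,375), and the fingers open. Rising straight up.

Request:
{"api": "arm_command", "payload": {"plan": [{"dx": 0, "dy": 0, "dz": -1, "twist": 0, "claw": 0.8}, {"dx": 0, "dy": 0, "dz": -3, "twist": 0, "claw": 0.8}, {"dx": 0, "dy": 0, "dz": -6, "twist": 0, "claw": 0.8}, {"dx": 0, "dy": 0, "dz": -10, "twist": 0, "claw": 0.8}, {"dx": 0, "dy": 0, "dz": -14, "twist": 0, "claw": 0.8}, {"dx": 0, "dy": 0, "dz": -18, "twist": 0, "claw": 0.8}, {"dx": 0, "dy": 0, "dz": -18, "twist": 0, "claw": 0.8}, {"dx": 0, "dy": 0, "dz": -18, "twist": 0, "claw": 0.8}]}}

```text
time_s: 14.08
position: [0.5716, -0.0115, 0.3051]
tcp_rot: [[-0.241, -0.97, 0.001], [-0.97, 0.241, 0.004], [-0.005, 0.0, -1.0]]
force: [0.2, -0.5, -0.3]
opening: 0.797
```

Request:
{"api": "arm_command", "payload": {"plan": [{"dx": 0, "dy": 4, "dz": 0, "twist": 0, "claw": 0.8}, {"dx": 0, "dy": 8, "dz": 0, "twist": 0, "claw": 0.8}, {"dx": 0, "dy": 10, "dz": 0, "twist": 0, "claw": 0.8}, {"dx": 0, "dy": 10, "dz": 0, "twist": 0, "claw": 0.8}, {"dx": 0, "dy": 10, "dz": 0, "twist": 0, "claw": 0.8}]}}

```text
time_s: 14.5
position: [0.4729, 0.0131, 0.3042]
tcp_rot: [[-0.241, -0.971, -0.001], [-0.971, 0.241, 0.005], [-0.004, 0.002, -1.0]]
force: [0.7, -0.6, -0.3]
opening: 0.797
```

Run:
```python
from h import *
s=bot.read_state();print(s['time_s'],s['position'],s['opening'],s['force'])
a=bot.capture("side")[:,:,::-1];cv2.imwrite("pics/f1.png",cv2.resize(a[80:320,200:440],(600,600),interpolation=2))
b=bot.capture("top")[:,:,::-1];cv2.imwrite("pics/f2.png",b)
```

```text
14.5 [0.47285903 0.01312056 0.30422296] 0.7972507531285871 [ 0.73931969 -0.57222671 -0.27291079]
```

View pics/f1.png

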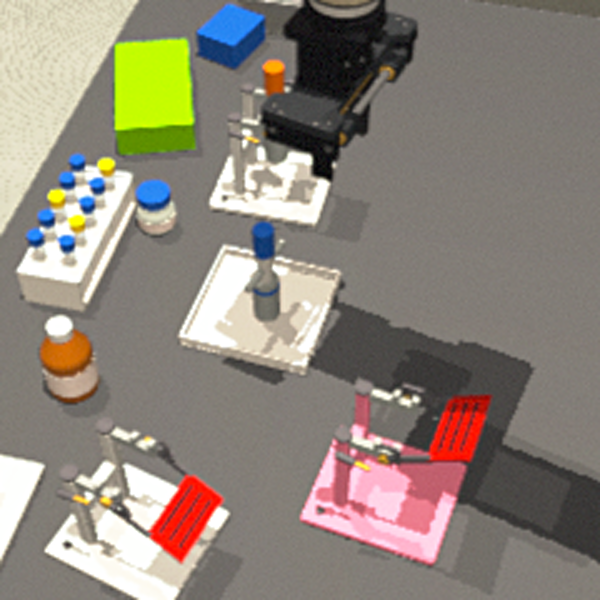

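View pics/f2.png

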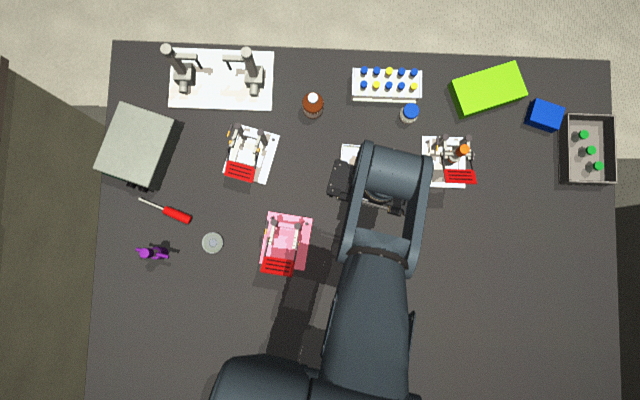

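The side view shows the holder standing upright in the tray, with its grip at (263,240) and its foot at (266,315). The blue hook is empty and its paddle is down. In the top view the orange holder and its paddle look unchanged at (463,150) and (460,177).

```bash
python3 -c "
from rig import bot
print(bot.hand_in())"
```

```text
the job is handed in; nothing more can be done
None
```

The blue-gripped holder is standing upright in the white tray, near its centre, and I handed the job in at about 14.6 s.

- **Paddle:** I pressed the red paddle of the blue holder's hook straight down with closed fingers. The end-of-move force readings stayed under 2 N. The force then fell to zero, and the picture showed the paddle down and the noses clear.
- **Lift and set-down:** I gripped the blue grip (opening 0.29, about 25 mm) and lifted the holder straight up; it weighed roughly 3 N. I lowered it onto the tray floor in steps of about 1 mm. I released it only after contact, when the force reached +5.5 N upward.
- **Last checks:** The final side view shows the holder upright and the blue hook open. The top view shows the orange holder and its closed paddle where they were at the start. The gripper was clear of everything when I handed in.

No check failed. I judged the keepers from the paddle positions in the pictures, since their angles can't be read directly.

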